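# Seat the dasher in the gelato churn

## Task

Fit the dasher into the gelato churn: lift it out of its tray, lower its shaft into the drive hub in the middle of the bowl, and where the keys stop on the hub, turn it under light pressure until they slip into the keyways. Then push it fully home, until its collar sits flat on the hub, and finish while still gripping it and holding it pressed down there, because the sprung seal lifts it again if let go. Do not force it, and leave the lid, the cups and the spoons where they are.

Things in the scene. Friction and masses are not known exactly. Their poses are not given: they have to be found in the camera images.
- dasher: Stainless dasher (stirrer) of the churn, 150 mm tall, 0.3 to 0.5 kg, standing upright in the tray on three flat scraper blades (78 mm tall, reaching 80 mm out from the axis, each on an arm from the stem at 67 to 77 mm height). Origin on its axis at the blades' lower edges; z up along the axis.
- dasher_grip (a point): Centre of the white square grip at the dasher's top, 128 mm above its origin. The grip is 22 x 22 mm, sides parallel to the dasher's x and y, from 108 to 150 mm above the origin, on an 18 mm round stem.
- dasher_collar (a point): Point on the dasher's axis in the plane of the underside of its collar (38 mm in diameter, 10 mm thick), 30 mm above the dasher's origin. Axes as the dasher's.
- dasher_nose (a point): Tip of the shaft that hangs 28 mm below the collar, 2 mm above the dasher's origin. The shaft is 16 mm thick, its nose tapers to 9 mm over the last 6 mm. Directly under the collar two keys stick out of it, along the dasher's +x and -x: 17 mm out from the axis, 6.5 mm wide, 12 mm tall.
- churn: Counter-top gelato churn, fixed: steel housing 270 mm in x by 400 mm in y, deck 165 mm above the counter. Origin on the counter under the axis of the round bowl sunk into the deck (inner diameter 190 mm, rim at 168 mm, floor at 80 mm). The housing reaches 130 mm to the -y side of that axis, 270 mm to the +y side and 135 mm each way in x.
- hub_mouth (a point): Centre of the flat top of the white drive hub in the middle of the bowl, 113 mm above the counter. The hub is 46 mm wide and 33 mm tall; its bore is 19 mm wide with a conical mouth 25 mm wide. Four through keyways, 9.5 mm wide and 90 degrees apart, cut its rim; their angle is unknown and differs each time (this point's x and y are the housing's, not theirs).
- hub_axis (a point): Point on the hub's axis at the bowl's floor, 33 mm below hub_mouth. The hub is held by a stiff gearbox (about 1 N m): a light touch does not turn it. With the dasher's keys resting on its top the collar stands 12 mm above the hub. Turned by up to 90 degrees they come within about 0.12 rad of a keyway and drop in; fully home, the collar touches the hub's top.
- seal (a joint): Sprung rubber shaft seal at the bottom of the hub's bore, in m: 0 when up, grows as the shaft's nose pushes it down. The nose meets it when the collar is still 5 mm above the hub; 0.005 when the dasher is home. It pushes up with 7 N at first and 12 N at home, more than the dasher weighs. Travel 0.009.
- tray: Shallow white tray, 250 x 250 mm, rim 16 mm high, fixed; origin at the centre of its underside. The dasher stands in it, its floor 4 mm above the counter.
- bowl_lid: Clear round lid of the bowl, 216 mm in diameter, with a black knob, 35 mm tall, lying on the counter; origin at the centre of its underside. Leave it alone.
- cup_stack: Stack of white paper gelato cups, 82 mm wide, 112 mm tall; origin at the centre of its underside. Leave it alone.
- spoon_cup: Steel cup of white spoons, 72 mm wide, 150 mm tall; origin at the centre of its underside. Leave it alone.
Things that resemble listed ones, but are neither listed nor needed, are in the scene too. Leave any black, brown or red look-alike of the dasher alone.

How it is judged:
On the way:
1. the dasher is lifted clear of its tray, in the fingers (z of dasher in the frame of tray above 0.05 m and contact force between the fingers and dasher above 2 N), for 0.2 s.
At the end, for the whole second after the job is handed in: The dasher is fully home: its collar less than 2.5 mm above the hub's top, its axis within 4 mm of the hub's and within 0.06 rad of vertical, the sprung seal pressed down more than 3 mm, the dasher still, and the fingers still gripping it (more than 2 N) and holding it down (z of dasher_collar in the frame of hub_mouth below 0.0025 m and horizontal distance between dasher_collar and hub_mouth below 0.004 m and angle between dasher's own z axis and vertical below 0.06 rad and value of joint seal above 0.003 m and linear speed of dasher below 0.02 m/s and contact force between the fingers and dasher above 2 N); the arm keeps its last pose, push and grip.
It fails at once if the dasher tips over (more than 0.5 rad) (angle between dasher's own z axis and vertical above 0.5 rad).
It fails at once if the dasher is forced into the churn (pressed or wedged with more than 120 N) (contact force between dasher and churn above 120 N).
It fails at once if the lid, the cups or the spoons are shoved more than 30 mm (distance of any of bowl_lid, cup_stack, spoon_cup from where it was at the start of the episode above 0.03 m).
It also fails if it takes over 64 s, if anything falls off the work surface, if the arm or the gripper's body presses on something with over 40 N, if the wrist force passes 120 N, or if a joint passes its speed limit or range.

## Robot

A 6-joint arm with a two-finger parallel gripper is mounted at the origin on the work surface. World frame = base frame: x ahead of the robot, y to its left, z up, the work surface at z = 0. Lengths are in m, angles in rad, forces in N, time in s.
With the tool pointing down it reaches from about 0.25 to 0.775 m from the base axis. Payload 4 kg.
Tool frame: the origin (TCP) lies on the centre line of the jaws, within the pads' length; the fingertips stand env.tip_reach ahead of it and the grasp point (between the pads) is the TCP (env.tip_reach is the distance from the TCP to the fingertips, in m); z points along the fingers, y is the line along which they close (so a half turn about z gives the same grasp; the last joint's range is limited). The gripper opens to 85 mm and grips with 20 to 120 N. Pads are 22 mm wide; open, the fingers measure 114 mm over their backs; the gripper's body (76 mm by 85 mm) begins 54 mm behind the grasp point. The pads swing forward as they close: fully open they stand 13 mm farther back than shut.
Start: joints at [-1.331, 0.087, 1.371, -0, 1.684, -0.103], TCP at [0.185, -0.518, 0.25] pointing down, gripper open.
Joint ranges: [-3.1, 3.1], [-0.76, 2.03], [0.27, 2.55], [-1.08, 4.22], [0.17, 2.65], [-2.57, 2.57]. Speed limits (rad/s): [2.79, 2.79, 3.14, 3.14, 3.14, 3.14].

## Interface

Orientations are given as a unit quaternion [x, y, z, w].
In Python, from bench import status, cams, order, env gives the robot as it stands.
- The arm moves only by the tool send_rows, never from a script. Its argument "series" is a list of rows, each a list of 7 numbers: the turn, a rotation vector about the tool's x, y, z in rad, then the shift along the tool's x, y, z in cm, then the opening, from 0 (shut) to 1 (fully open). In form: [[ax, ay, az, dx, dy, dz, jaw], ...]. A call has 1 to 12 rows; each row shifts and turns the commanded pose from where the row before left it, along the tool's axes as they then stand; what a row does not reach is not made up. A row lasts 1/10 s, in which the tool goes at most 50 mm and 8.59 degrees, less where a joint would pass 70% of its speed; a pose out of reach is approached as far as the arm can. A call with a gripper value outside its range is refused whole. The fingers move at their own pace and stop on an object; "grip_force" is the grip in N (left out, the last holds). Time passes only in rows, so rows that do not move let the fingers close. It gives the time, the measured TCP pose, the force, the opening and the grip force at its end, in the units of the state.
- status.get_obs(): the state, without advancing time (a new reading comes with each control period).
- cams.get_image(name): name is "scene" or "top" or "wrist"; returns the picture (480x640x3 uint8, red, green, blue); there is no depth.
- cams.camera_info(name): a dict with "vertical_fov" (degrees; the focal length in pixels is half the picture's height over the tangent of half this angle, whatever the lens; pixels are square), "cx", "cy" (the principal point, pixels), "view" (4x4, takes a point from world to camera coordinates). Camera axes: x right, y down, z forward; pixel columns grow to the right and rows downward; lengths in m; the calibration is good to about 2 mm. A picture is of the moment at which its call begins: read the wrist's pose just before it. camera_info takes no time and is no camera call; for the wrist camera it gives the pose at the moment of the call.
- order.job_done(): hands the job in; it is judged then, once.
The state is a dict: "time_s": time; "q": joint angles; "dq": joint speeds; "joint_efforts": joint torques, N m; "eef_pos": TCP position; "tcp_rot": TCP orientation; "contact_force": force on the tool from outside, world axes, zero at the start; "moment": the same for the moment, N m; "grip_width": finger opening in m; "grip_force": force on a finger pad.
Only numpy, scipy, OpenCV 4.12 (cv2) and the standard library are available. Lean on these libraries where they do the work, as an engineer would, in place of code of your own. Each camera call takes 0.05 s, during which the arm holds its last target. There are 200 camera calls.

## Working session

There is one attempt and no reset: what is moved stays moved. The work goes in short steps, Python scripts to look and compute and a tool call to move; the robot and the scene stay as the last step left them, time stands still between calls to the robot, and variables do not carry over. Pictures are saved under pics/ and viewed, at most 10 in all, crops included, and the job is handed in when it is done.

Besides the shell and the picture viewer there is one more tool, called by a JSON object that holds its "op" and its "data", one argument or row to a line. send_rows: Moves the arm, as the interface text tells. Its arguments: {"type":"object","properties":{"series":{"type":"array","items":{"type":"array","items":{"type":"number"}}},"grip_force":{"type":"number"}},"required":["series"]}

```bash
mkdir -p pics; ls; cat > h.py <<'E'
import numpy as np, cv2
from bench import status, cams, order, env
from scipy.spatial.transform import Rotation as R
def snap(n,f):
    info=cams.camera_info(n); im=cams.get_image(n); cv2.imwrite('pics/'+f,np.ascontiguousarray(im[:,:,::-1])); return im,info
def ray(info,u,v):
    f=240/np.tan(np.radians(info['vertical_fov'])/2); V=np.array(info['view'])
    d=V[:3,:3].T@np.array([(u-info['cx'])/f,(v-info['cy'])/f,1]); c=-V[:3,:3].T@V[:3,3]; return c,d
def atz(info,u,v,z):
    c,d=ray(info,u,v); return c+d*(z-c[2])/d[2]
def proj(info,p):
    f=240/np.tan(np.radians(info['vertical_fov'])/2); V=np.array(info['view']); q=V[:3,:3]@np.array(p)+V[:3,3]
    return np.array([info['cx']+f*q[0]/q[2],info['cy']+f*q[1]/q[2]])
E
python3 - <<'E'
from h import *
for n in('top','scene'):
    im,i=snap(n,n+'0.png'); print(n,i['vertical_fov'],i['cx'],i['cy'],ray(i,320,240))
o=status.get_obs(); print(o['eef_pos'],o['tcp_rot'],o['contact_force'],o['grip_width'],env.tip_reach,o['time_s'])
E
```

```text
pics
top 48.26565692169402 312.93092451797196 232.29390283992066 (array([ 0.37337961, -0.20680238,  1.3170504 ]), array([ 0.0724344 , -0.02874097, -0.99715008]))
scene 50.60667284127093 313.7332670968427 238.5463355109167 (array([ 1.09273994, -0.5055587 ,  1.03781932]), array([-0.52216677,  0.26414186, -0.81100649]))
[ 0.18475605 -0.5176075   0.2492249 ] [ 9.85346762e-01  1.70560063e-01 -8.22003737e-05 -1.00811605e-03] [ 0.12668394 -0.41763732 -0.39362013] 0.08575189735497285 0.019 0.1
```

View pics/top0.png

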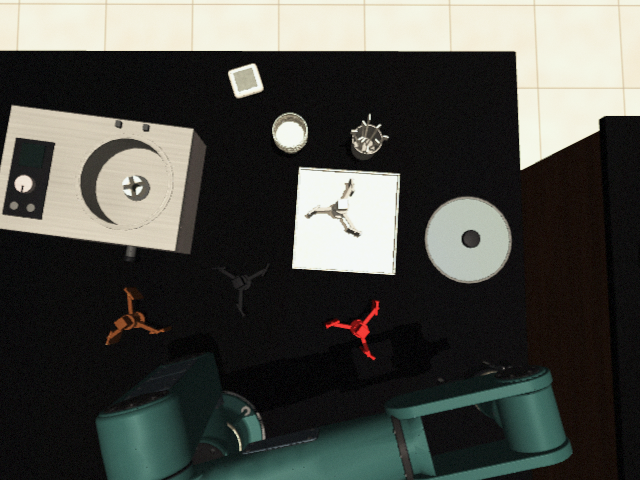

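View pics/scene0.png

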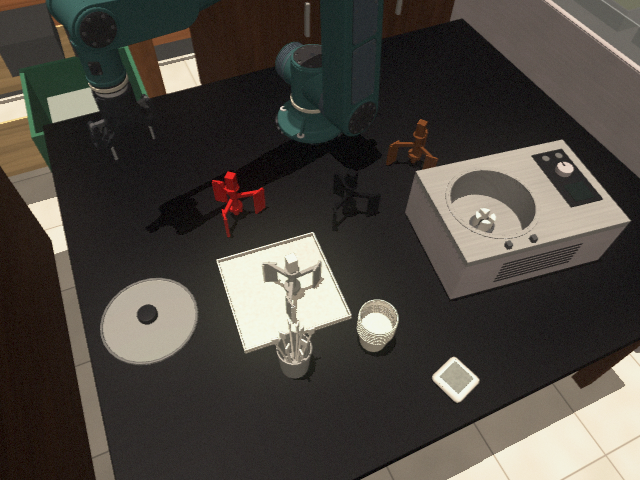

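The top view shows the white dasher in the tray at about (343,203) and the hub at (133,187). The scene view shows the grip at (292,264) and the hub at (485,215). I'll put enlarged crops in one picture.

```bash
python3 - <<'E'
from h import *
t=cv2.imread('pics/top0.png'); s=cv2.imread('pics/scene0.png')
c=lambda im,x,y,w,h,k:cv2.resize(im[y:y+h,x:x+w],None,fx=k,fy=k,interpolation=cv2.INTER_CUBIC)
a=c(t,300,170,80,60,5);b=c(t,95,155,80,60,5);d=c(s,255,235,80,60,5);e=c(s,445,185,80,60,5)
cv2.imwrite('pics/mos.png',np.vstack([np.hstack([a,b]),np.hstack([d,e])]))
i=cams.camera_info('top'); print(atz(i,343,202,.154),atz(i,133,187,.113))
i=cams.camera_info('scene'); print(atz(i,292,262,.154),atz(i,485,214,.113))
E
```

```text
[ 0.54116619 -0.29130727  0.154     ] [0.58281021 0.18074094 0.113     ]
[ 0.55149552 -0.29466058  0.154     ] [0.58469258 0.1821839  0.113     ]
```

View pics/mos.png

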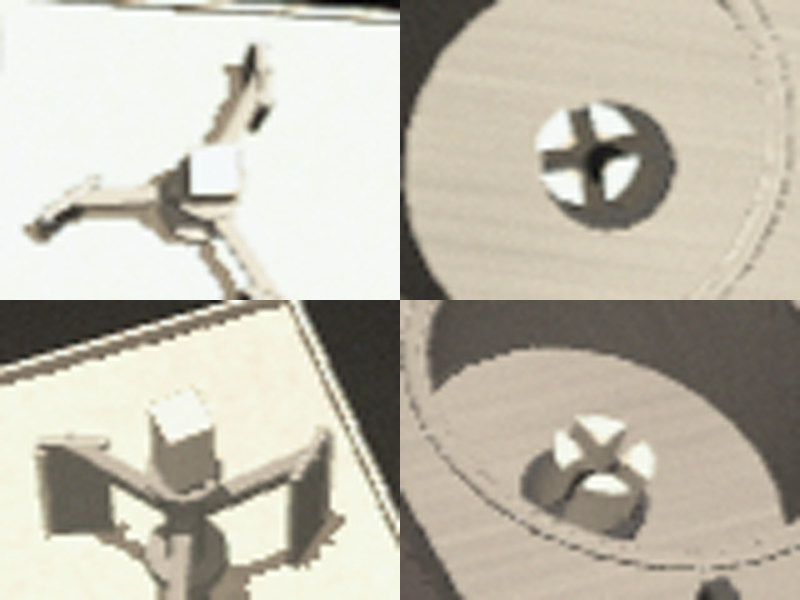

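The mosaic shows the grip top centre at about (343,204.8) in top and (291.6,257.8) in scene. The hub top centre is at (132.6,186) in top and (485.6,216) in scene, and its four keyways are tilted only slightly from the image axes.

```bash
python3 - <<'E'
from h import *
T=cams.camera_info('top');S=cams.camera_info('scene')
def tri(a,b):
    A=[];B=[]
    for c,d in(ray(T,*a),ray(S,*b)):
        d=d/np.linalg.norm(d);P=np.eye(3)-np.outer(d,d);A.append(P);B.append(P@c)
    return np.linalg.lstsq(np.vstack(A),np.hstack(B),rcond=None)[0]
print('tri grip',tri((343,204.8),(291.6,257.8)),atz(T,343,204.8,.154),atz(S,291.6,257.8,.154))
print('tri hub',tri((132.6,186),(485.6,216)),atz(T,132.6,186,.113),atz(S,485.6,216,.113))
# directions
g=lambda u,v:(300+u/5,170+v/5); h=lambda u,v:(95+u/5,155+v/5)
p=lambda f,a,b,z:atz(T,*f(*b),z)-atz(T,*f(*a),z)
ang=lambda v:np.degrees(np.arctan2(v[1],v[0]))
print('grip side',ang(p(g,(190,198),(240,198),.154)),ang(p(g,(190,148),(190,198),.154)))
print('keyway',ang(p(h,(180,108),(197,205),.113)),ang(p(h,(140,163),(240,155),.113)))
print('blades',[ang(atz(T,*g(*q),.078)-atz(T,*g(215,174),.154)) for q in((258,45),(35,230),(290,330))])
c=[(11,105),(205,129),(190,254)];c=[atz(T,*q,.165) for q in c];print('housing',c,ang(c[1]-c[0]),ang(c[2]-c[1]))
o=status.get_obs();M=R.from_quat(o['tcp_rot']).as_matrix();print(M)
d=np.array([.545,-.292,.26])-o['eef_pos'];print('tool shift cm',M.T@d*100)
W=cams.camera_info('wrist');print(W['vertical_fov'],M.T@(ray(W,320,240)[0]-o['eef_pos']),M.T@ray(W,W['cx'],W['cy'])[1])
E
```

```text
tri grip [ 0.53645042 -0.29066666  0.14667203] [ 0.534977   -0.29124379  0.154     ] [ 0.54148908 -0.29133896  0.154     ]
tri hub [0.58652065 0.18427483 0.10640915] [0.58510014 0.18169529 0.113     ] [0.5902416  0.17991352 0.113     ]
grip side -90.19454389956174 179.45895213616356
keyway -168.90874970221574 -85.49827493513058
blades [np.float64(-20.217466047995128), np.float64(101.11893112447072), np.float64(-147.66733327414104)]
housing [array([0.75573153, 0.43358395, 0.165     ]), array([0.70173854, 0.01022289, 0.165     ]), array([0.42816571, 0.03897763, 0.165     ])] -97.26793359443433 173.99977624547407
[[ 9.41818516e-01  3.36121447e-01 -5.05880418e-04]
 [ 3.36121778e-01 -9.41816497e-01  1.95864756e-03]
 [ 1.81896929e-04 -2.01472797e-03 -9.99997954e-01]]
tool shift cm [41.51179776 -9.14168589 -1.05154339]
65.84233223962772 [ 0.06716892  0.00050119 -0.12335625] [-2.60762260e-01  6.36017574e-04  9.65402838e-01]
```

{"op": "send_rows", "data": {
  "series": [
    [0,0,0.114,0,0,0,1],
    [0,0,0.114,0,0,0,1],
    [0,0,0.114,0,0,0,1],
    [0,0,0,3.9,-2.5,-0.3,1],
    [0,0,0,3.9,-2.5,-0.3,1],
    [0,0,0,3.9,-2.5,-0.3,1],
    [0,0,0,3.9,-2.5,-0.3,1],
    [0,0,0,3.9,-2.5,-0.3,1],
    [0,0,0,3.9,-2.5,-0.3,1],
    [0,0,0,3.9,-2.5,-0.3,1],
    [0,0,0,3.9,-2.5,-0.3,1],
    [0,0,0,3.9,-2.5,-0.3,1]
  ]
}}

```text
time_s: 1.3
eef_pos: [0.5369, -0.2913, 0.2768]
tcp_rot: [1.0, 0.0, -0.0, -0.0]
contact_force: [-0.4, -0.1, 0.1]
grip_width: 0.0852
grip_force: 0.0
```

```bash
python3 - <<'E'
from h import *
im,W=snap('wrist','w1.png');o=status.get_obs()
print(o['time_s'],o['eef_pos'],R.from_quat(o['tcp_rot']).as_matrix().round(3),np.round(o['q'],3),proj(W,(.537,-.291,.154)))
E
```

```text
1.35 [ 0.54247053 -0.2863949   0.27640905] [[ 1.     0.009  0.005]
 [ 0.009 -1.     0.005]
 [ 0.005 -0.005 -1.   ]] [-0.581  0.226  1.162  0.007  1.753  0.982] [319.48595681 246.31011344]
```

View pics/w1.png

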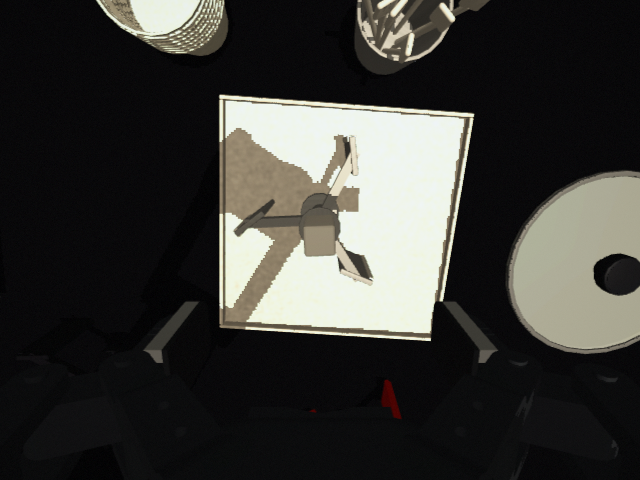

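The wrist view shows the grip's top square centred at about (319.5,241) with its sides parallel to the image axes. The prediction was (319.5,246), so I'll refine from that.

```bash
python3 - <<'E'
from h import *
W=cams.camera_info('wrist');im,W=snap('wrist','w2.png');o=status.get_obs()
g=cv2.cvtColor(im,cv2.COLOR_RGB2GRAY)
c=cv2.resize(g[200:280,290:360],None,fx=8,fy=8,interpolation=cv2.INTER_CUBIC);cv2.imwrite('pics/w2c.png',c)
print(o['eef_pos'],o['tcp_rot'],[proj(W,(x,-.291,.154)) for x in(.537,.541)])
E
```

```text
[ 0.53952456 -0.28875404  0.27613297] [ 9.99990881e-01  4.06734742e-03  3.03956332e-04 -1.26597700e-03] [array([327.28498416, 255.18393645]), array([327.35963805, 249.60929598])]
```

View pics/w2c.png

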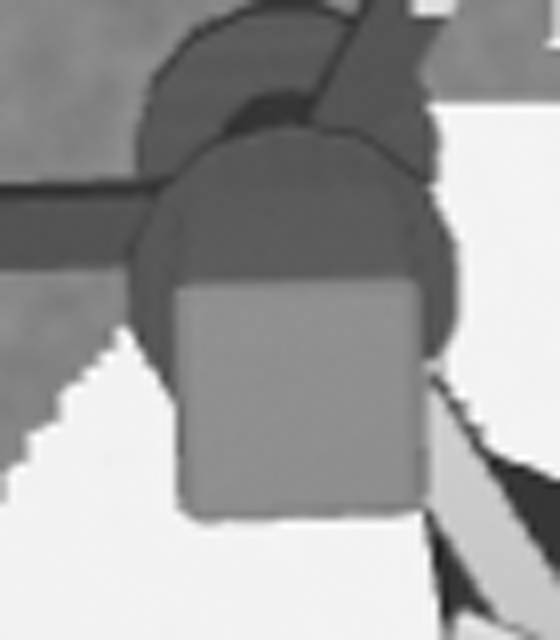

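The crop shows the grip centred at (327.6,250), which gives x≈0.541, y≈-0.291, with its sides within about 1° of the tool axes. I'll go down to it.

{"op": "send_rows", "data": {
  "series": [
    [0,0,0,0.2,-0.1,0,1],
    [0,0,0,0.2,0,3,1],
    [0,0,0,0,0,4,1],
    [0,0,0,0,0,3,1],
    [0,0,0,0,0,2,1],
    [0,0,0,0,0,1.3,1],
    [0,0,0,0,0,1,1],
    [0,0,0,0,0,0,1],
    [0,0,0,0,0,0,1]
  ],
  "grip_force": 60
}}

```text
time_s: 2.3
eef_pos: [0.54, -0.2924, 0.1355]
tcp_rot: [1.0, 0.0, 0.001, 0.001]
contact_force: [0.3, -1.3, 0.9]
grip_width: 0.0854
grip_force: 0.0
```

{"op": "send_rows", "data": {
  "series": [
    [0,0,0,0,-0.1,0.2,0.6],
    [0,0,0,0,0,0,0.4],
    [0,0,0,0,0,0,0.2],
    [0,0,0,0,0,0,0],
    [0,0,0,0,0,0,0],
    [0,0,0,0,0,0,0],
    [0,0,0,0,0,0,0],
    [0,0,0,0,0,0,0]
  ]
}}

```text
time_s: 3.1
eef_pos: [0.5401, -0.2908, 0.1328]
tcp_rot: [1.0, 0.0, 0.0, 0.0]
contact_force: [0.9, 0.7, 2.7]
grip_width: 0.021
grip_force: 60.4
```

{"op": "send_rows", "data": {
  "series": [
    [0,0,0,0,0,-1,0],
    [0,0,0,0,0,-3,0],
    [0,0,0,0,0,-4,0],
    [0,0,0,0,0,-4,0],
    [0,0,0,0,0,-4,0],
    [0,0,0,0,0,-3,0],
    [0,0,0,0,0,-2,0],
    [0,0,0,0,0,0,0],
    [0,0,0,0,0,0,0]
  ]
}}

```text
time_s: 4.0
eef_pos: [0.5394, -0.2907, 0.3412]
tcp_rot: [1.0, 0.0, -0.001, -0.0]
contact_force: [-0.9, 0.4, -3.2]
grip_width: 0.0216
grip_force: 59.8
```

{"op": "send_rows", "data": {
  "series": [
    [0,0,0,-0.3,-2,0,0],
    [0,0,0,-0.7,-4,0,0],
    [0,0,0,-0.7,-4.5,0,0],
    [0,0,0,-0.7,-4.5,0,0],
    [0,0,0,-0.7,-4.5,0,0],
    [0,0,0,-0.7,-4.5,0,0],
    [0,0,0,-0.7,-4.5,0,0],
    [0,0,0,-0.7,-4.5,0,0],
    [0,0,0,-0.7,-4.5,0,0],
    [0,0,0,-0.7,-4.5,0,0],
    [0,0,0,-0.5,-3,0,0],
    [0,0,0,0,-2,0,0]
  ]
}}

```text
time_s: 5.2
eef_pos: [0.4665, 0.1814, 0.3393]
tcp_rot: [1.0, 0.002, -0.003, 0.0]
contact_force: [0.6, -0.5, -3.5]
grip_width: 0.0214
grip_force: 59.8
```

{"op": "send_rows", "data": {
  "series": [
    [0,0,0,0,0,0,0],
    [0,0,0,0,0,0,0],
    [0,0,0,0,0,0,0]
  ]
}}

```text
time_s: 5.5
eef_pos: [0.4681, 0.1784, 0.3408]
tcp_rot: [1.0, -0.0, -0.001, 0.001]
contact_force: [0.4, -0.5, -2.8]
grip_width: 0.0215
grip_force: 59.9
```

```bash
python3 - <<'E'
from h import *
im,W=snap('wrist','w3.png');o=status.get_obs()
print(o['time_s'],o['eef_pos'],o['tcp_rot'],np.round(o['q'],3),proj(W,(.588,.181,.113)))
E
```

```text
5.55 [0.46824968 0.17820232 0.34126272] [ 9.99999390e-01 -4.04391961e-04 -9.00288648e-04  4.96592143e-04] [ 2.510e-01 -2.100e-02  1.303e+00 -1.000e-03  1.861e+00  1.822e+00] [316.33209724  82.44723538]
```

View pics/w3.png

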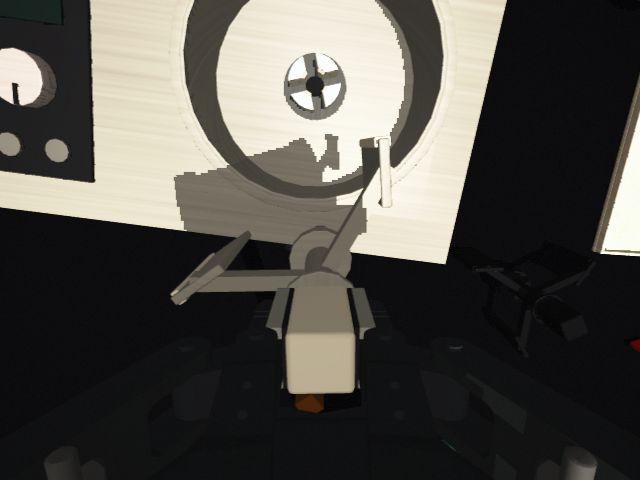

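The wrist view shows the hub at about (315,82) unobstructed, and the dasher held upright with its keys along tool x or y. I'll crop in on the hub to get its centre and keyway angle.

```bash
python3 - <<'E'
from h import *
W=cams.camera_info('wrist');im=cv2.imread('pics/w3.png',0)
o=status.get_obs();print(o['eef_pos'])
# rectify hub top plane: 0.25mm/px, up=+x, left=+y about guess
c0=np.array([.588,.181]);s=.06/560
# pose unchanged (arm still) since the picture
u,v=np.meshgrid(np.arange(560),np.arange(560))
X=c0[0]+(280-v)*s;Y=c0[1]+(280-u)*s
f=240/np.tan(np.radians(W['vertical_fov'])/2);V=np.array(W['view'])
q=np.einsum('ij,jhw->ihw',V[:3,:3],np.stack([X,Y,0*X+.113]))+V[:3,3][:,None,None]
r=cv2.remap(im,(W['cx']+f*q[0]/q[2]).astype('f4'),(W['cy']+f*q[1]/q[2]).astype('f4'),cv2.INTER_CUBIC)
cv2.circle(r,(280,280),int(.023/s),128,1);cv2.imwrite('pics/hub.png',r)
E
```

```text
[0.46824968 0.17820232 0.34126272]
```

View pics/hub.png

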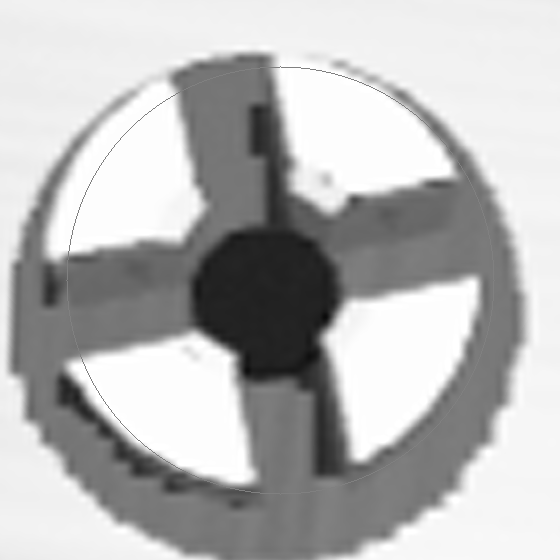

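The rectified hub is centred at (265,276) in the picture, so world (0.5884,0.1826). The keyways are turned +10.7° (mod 90), so about −0.187 rad in tool az lines up the keys. I'll also check where the grip sits in the fingers.

```bash
python3 - <<'E'
from h import *
W=cams.camera_info('wrist');o=status.get_obs();M=R.from_quat(o['tcp_rot']).as_matrix();p=np.array(o['eef_pos'])
for a in(-.002,0,.002):print([np.round(proj(W,p+M@np.array([a+dx,dy,-.0212])),1) for dx,dy in((0,0),(.011,-.011),(.011,.011),(-.011,.011),(-.011,-.011))])
print(M.T@(np.array([.5884,.1826,.33])-p)*100)
E
```

```text
[array([320. , 373.2]), array([284.1, 341.9]), array([355.8, 341.8]), array([354.1, 403.1]), array([285.9, 403.1])]
[array([320. , 367.7]), array([284., 336.]), array([355.9, 336. ]), array([354.3, 397.7]), array([285.7, 397.8])]
[array([320., 362.]), array([283.8, 330.1]), array([356.1, 330. ]), array([354.4, 392.4]), array([285.6, 392.4])]
[12.01668017 -0.450594    1.10419426]
```

{"op": "send_rows", "data": {
  "series": [
    [0,0,0,2,-0.05,0,0],
    [0,0,0,3.5,-0.1,0,0],
    [0,0,0,3.5,-0.15,0,0],
    [0,0,0,2.85,-0.15,0,0],
    [0,0,-0.094,0,0,1,0],
    [0,0,-0.093,0,0,2,0],
    [0,0,0,0,0,2.5,0],
    [0,0,0,0,0,2,0],
    [0,0,0,0,0,1.3,0],
    [0,0,0,0,0,0,0],
    [0,0,0,0,0,0,0],
    [0,0,0,0,0,0,0]
  ]
}}

```text
time_s: 6.75
eef_pos: [0.5875, 0.1837, 0.2562]
tcp_rot: [0.996, 0.094, 0.002, -0.0]
contact_force: [-0.2, 0.7, -2.7]
grip_width: 0.0209
grip_force: 59.0
```

{"op": "send_rows", "data": {
  "series": [
    [0,0,0,0,0.05,0.3,0],
    [0,0,0,0,0,0.3,0],
    [0,0,0,0,0,0.3,0],
    [0,0,0,0,0,0.3,0],
    [0,0,0,0,0,0.3,0],
    [0,0,0,0,0,0.3,0],
    [0,0,0,0,0,0.3,0],
    [0,0,0,0,0,0,0],
    [0,0,0,0,0,0,0]
  ]
}}

```text
time_s: 7.65
eef_pos: [0.5869, 0.1833, 0.2332]
tcp_rot: [0.996, 0.094, -0.0, 0.0]
contact_force: [-0.5, 0.9, -3.1]
grip_width: 0.0215
grip_force: 59.1
```

Free so far. I'll keep going to the key level (~0.224) and watch the force.

{"op": "send_rows", "data": {
  "series": [
    [0,0,0,0,0,0.3,0],
    [0,0,0,0,0,0.3,0],
    [0,0,0,0,0,0.3,0],
    [0,0,0,0,0,0.3,0],
    [0,0,0,0,0,0,0],
    [0,0,0,0,0,0,0]
  ]
}}

```text
time_s: 8.25
eef_pos: [0.5868, 0.1833, 0.2211]
tcp_rot: [0.996, 0.094, -0.0, 0.0]
contact_force: [0.6, 0.1, -3.1]
grip_width: 0.0212
grip_force: 59.1
```

{"op": "send_rows", "data": {
  "series": [
    [0,0,0,0,0,0.2,0],
    [0,0,0,0,0,0.2,0],
    [0,0,0,0,0,0.2,0],
    [0,0,0,0,0,0,0],
    [0,0,0,0,0,0,0]
  ]
}}

```text
time_s: 8.75
eef_pos: [0.5871, 0.1833, 0.2167]
tcp_rot: [0.996, 0.094, 0.001, -0.0]
contact_force: [-1.8, -0.5, 3.3]
grip_width: 0.0214
grip_force: 59.8
```

{"op": "send_rows", "data": {
  "series": [
    [0,0,0,0,0,0.2,0],
    [0,0,0,0,0,0.2,0],
    [0,0,0,0,0,0.2,0],
    [0,0,0,0,0,0,0],
    [0,0,0,0,0,0,0]
  ]
}}

```text
time_s: 9.25
eef_pos: [0.5873, 0.1834, 0.2119]
tcp_rot: [0.996, 0.094, 0.002, -0.0]
contact_force: [-3.3, 0.2, 8.8]
grip_width: 0.021
grip_force: 61.0
```

{"op": "send_rows", "data": {
  "series": [
    [0,0,0,0,0,0.15,0],
    [0,0,0,0,0,0.15,0],
    [0,0,0,0,0,0,0],
    [0,0,0,0,0,0,0],
    [0,0,0,0,0,0,0]
  ]
}}

```text
time_s: 9.75
eef_pos: [0.5877, 0.1835, 0.2117]
tcp_rot: [0.996, 0.094, 0.003, -0.0]
contact_force: [-3.1, -0.7, 15.2]
grip_width: 0.0215
grip_force: 61.8
```

{"op": "send_rows", "data": {
  "series": [
    [0,0,0,0,0,0.15,0],
    [0,0,0,0,0,0,0],
    [0,0,0,0,0,0,0],
    [0,0,0,0,0,0,0],
    [0,0,0,0,0,0,0],
    [0,0,0,0,0,0,0]
  ]
}}

```text
time_s: 10.35
eef_pos: [0.5881, 0.1836, 0.2116]
tcp_rot: [0.996, 0.094, 0.004, -0.0]
contact_force: [-4.8, -0.9, 19.5]
grip_width: 0.0215
grip_force: 62.3
```

```bash
python3 - <<'E'
from h import *
im,W=snap('scene','s9.png'); t=cv2.imread('pics/s9.png')[110:290,400:640]; cv2.imwrite('pics/s9c.png',cv2.resize(t,None,fx=3,fy=3,interpolation=cv2.INTER_CUBIC))
E
```

```text
(no output)
```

View pics/s9c.png

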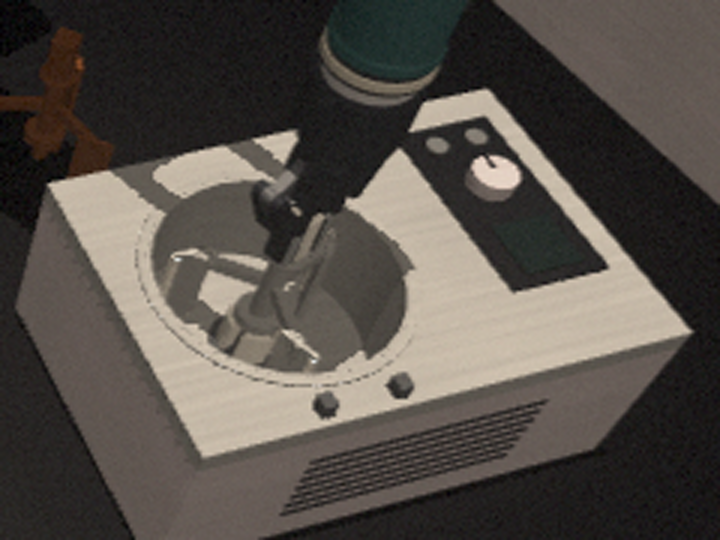

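The crop shows the dasher upright in the bowl, its collar at about (262,310) flat on the hub and the grip still in the fingers. The height has stopped at 0.2116 m while the push keeps rising, so it is home.

```bash
python3 -c "
from bench import order
print(order.job_done())"
```

```text
the job is handed in; nothing more can be done
None
```

I handed the job in at about 10.4 s with the dasher fully home on the hub, still gripped at about 60 N and pressed down with about 20 N; I lined the keys up with the keyways beforehand from the camera image, so they slid in without catching.

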